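# Find the rocking canister lid and seat it

## Robot

A 6-joint arm with a two-finger parallel gripper is mounted at the origin on the work surface. World frame = base frame: x ahead of the robot, y to its left, z up, the work surface at z = 0. Lengths are in m, angles in rad, forces in N, time in s.
With the tool pointing down it reaches from about 0.35 to 0.975 m from the base axis. Payload 4.9 kg.
Tool frame: the origin (TCP) lies at the very end of the fingers, on their centre line; the grasp point (between the pads) lies 19 mm behind it; x points along the fingers, z is the direction in which the jaws open and shut, and the axes are right-handed (so a half turn about x gives the same grasp; the last joint's range is limited). The gripper opens to 85 mm and grips with 20 to 120 N. Pads are 22 mm wide; open, the fingers measure 114 mm over their backs; the gripper's body (76 mm by 85 mm) begins 54 mm behind the grasp point. The pads swing forward as they close: fully open they stand 13 mm farther back than shut.
Start: joints at [-1.433, 0.053, 1.613, -0, 1.476, -0.119], TCP at [0.159, -0.604, 0.205] pointing down, gripper open.
Joint ranges: [-3.01, 3.01], [-1.01, 2.22], [0.06, 2.58], [-1.02, 4.17], [0.09, 2.62], [-3.14, 3.14]. Speed limits (rad/s): [2.57, 2.57, 3.14, 3.14, 3.14, 3.14].

## Interface

Orientations are given as a unit quaternion [w, x, y, z].
In Python, from plant import manip, vision, job gives the robot as it stands.
- The arm moves only by the tool servo_tool, never from a script. Its arguments are lists of equal length, an entry for each row: "twist": the turn, a rotation vector about the world's x, y, z in rad, a list of three; "xyz": the shift along the world's x, y, z in cm, a list of three; "fingers": the opening, from 0 (shut) to 1 (fully open). In form: {"twist": [[wx, wy, wz], ...], "xyz": [[x, y, z], ...], "fingers": [fingers, ...]}. A call has 1 to 8 rows; each row shifts and turns the commanded pose from where the row before left it; what a row does not reach is not made up. A row lasts 1/8 s, in which the tool goes at most 62.5 mm and 10.7 degrees, less where a joint would pass 70% of its speed; a pose out of reach is approached as far as the arm can. A call with a gripper value outside its range is refused whole. The fingers move at their own pace and stop on an object; the grip force is fixed at half the most. Time passes only in rows, so rows that do not move let the fingers close. It gives the time, the measured TCP pose, the force and the opening at its end, in the units of the state.
- manip.state(): the state, without advancing time (a new reading comes with each control period).
- vision.grab_frame(name): name is "scene" or "top" or "wrist"; returns the picture (480x640x3 uint8, red, green, blue); there is no depth.
- vision.get_calibration(name): a dict with "camera_matrix" (3x3 intrinsics, pixels), "origin" and "orientation" of the camera in the world; the wrist camera has in their place "mount" (4x4, takes a point from camera to tool coordinates, whose origin is the TCP and whose axes are the tool frame's). Camera axes: x right, y up, looking along -z (the intrinsics and any distortion apply to the point x, -y, -z); pixel columns grow to the right and rows downward; lengths in m; the calibration is good to about 2 mm. A picture is of the moment at which its call begins: read the wrist's pose just before it. get_calibration takes no time and is no camera call.
- job.job_done(): hands the job in, once; it reports no verdict.
Trained networks look in the newest picture that a camera, given by its name, has taken for a name from the list of things; names that differ only in an ending like _2 or _b are one class to them, and where a whole thing is asked for, a point or a joint stands for the part that bears it (a point fixed in the world has none). Each returns a list of dicts, best first, with "score" (0 to 1); they miss things now and then, are a little off and sometimes report something else, mostly with a low value. They report only what shows in the picture. A call takes as long as a camera call. They do not tell look-alikes from the thing itself.
- vision.spot_in(camera, label): "extent" ([centre column, centre row, width, height] in pixels, round what is visible of it).
The state is a dict: "time": time; "joint_pos": joint angles; "joint_vel": joint speeds; "joint_efforts": joint torques, N m; "tool_pos": TCP position; "tool_rot": TCP orientation; "contact_force": force on the tool from outside, world axes, zero at the start; "ft_torque": the same for the moment, N m; "gripper_width": opening from 0.0 (shut) to 1.0 (fully open).
Only numpy, scipy, OpenCV 4.12 (cv2) and the standard library are available. Lean on these libraries where they do the work, as an engineer would, in place of code of your own. Each camera call takes 0.05 s, during which the arm holds its last target.

## Task

One of the three canister lids is not pushed home. With a fingertip, gently press each lid in turn from the robot's left to its right to find the one that rocks; once all three have been tried, press that lid down until it sits level and fully home like the others. Press firmly only the lid that rocks, do not lift any lid, and leave everything else on the counter where it stands.

Things in the scene. Friction and masses are not known exactly. Their poses are not given: they have to be found in the camera images.
- caddy: Fixed low wooden tray, 140 x 400 x 28 mm, that carries the three canisters in a row. Origin at the centre of its underside on the counter; its y axis runs along the row towards the robot's left, x away from the robot, z up. Place and heading (within 20 degrees) differ from run to run.
- lid_1: Left lid, seen from the robot. Each lid: loose flat wooden disc, 90 x 12 mm, 150 g, black band, dark dot at its centre; origin at the centre of its underside, z up. It lies in the mouth of a fixed white canister, 108 mm across, rim 95 mm above the counter. Home: level, underside 87 mm, upper face 99 mm above the counter, firm on a soft seal (8 N per mm, 2.5 mm at most). Over 18 N on a firm lid is too much.
- lid_2: Middle lid, same make, over the caddy's centre; the others are 125 mm to either side. The one not home (any of the three) balances level on a seal bar 16 mm wide that stands 4 mm high under its middle, along the caddy's x. 2 to 8 N on its left or right edge (32 mm from its centre along the caddy's y) tips it 0.12 rad till that edge stops; let go, it falls back level. Front or back edge: no tip.
- lid_3: Right lid, same make. Seating the lid that rocks: a straight press at its centre of more than 15 N (22 N is ample) drives the seal bar in; the lid sinks 4 mm to its seal, gives with it a little more, and stays home when let go.
- mug: Blue mug, 76 mm wide, 85 mm tall, beyond the canisters; a bystander. Origin at the centre of its underside.
- pepper_mill: Dark wooden pepper mill, 48 mm wide, 108 mm tall, beyond the canisters; a bystander. Origin at the centre of its underside.
- spice_jar: Amber spice jar with a red cap, 44 mm wide, 85 mm tall, on the robot's side of the caddy; a bystander. Origin at the centre of its underside.
- spoon: Steel spoon with a wooden handle, 160 mm long, lying on the robot's side of the caddy; a bystander. Origin under the middle of its length.
- bowl: White bowl, 110 mm wide, 50 mm tall, right of the caddy; a bystander. Origin at the centre of its underside.
- timer: Yellow kitchen timer disc, 60 mm wide, 28 mm tall, left of the caddy; a bystander. Origin at the centre of its underside.
There are look-alikes about, which are no part of the job. Leave any green or purple look-alike of the lid_3 alone. Leave any blue or orange look-alike of the lid_2 alone.

How it is judged:
On the way, in this order (a step that is already met when the one before it is completed fails the run):
1. the left lid is pressed: it tips under the finger or proves firm (contact force between the fingers and lid_1 above 1 N and (angle between lid_1's own z axis and vertical above 0.06 rad or (height (world z) of lid_1 below 0.0888 m and angle between lid_1's own z axis and vertical below 0.03 rad))), for 0.02 s.
2. the middle lid is pressed: it tips under the finger or proves firm (contact force between the fingers and lid_2 above 1 N and (angle between lid_2's own z axis and vertical above 0.06 rad or (height (world z) of lid_2 below 0.0888 m and angle between lid_2's own z axis and vertical below 0.03 rad))), for 0.02 s.
3. the right lid is pressed: it tips under the finger or proves firm (contact force between the fingers and lid_3 above 1 N and (angle between lid_3's own z axis and vertical above 0.06 rad or (height (world z) of lid_3 below 0.0888 m and angle between lid_3's own z axis and vertical below 0.03 rad))), for 0.02 s.
4. the lid that rocked is pressed home, so that all three are level and home (height (world z) of each of lid_1, lid_2, lid_3 below 0.0888 m and angle between each of lid_1, lid_2, lid_3's own z axis and vertical below 0.03 rad), for 0.2 s.
At the end, for the whole second after the job is handed in: All three lids rest level (within 0.03 rad) and fully home (underside no more than 1.8 mm above the seat at 87 mm), after each was tried from left to right while the loose one was still loose, and lie still (all of step 4 and linear speed of each of lid_1, lid_2, lid_3 below 0.02 m/s); the robot touches nothing.
It fails at once if a lid is lifted (more than 15 mm above its seat) (height (world z) of any of lid_1, lid_2, lid_3 above 0.102 m).
It fails at once if a firm lid is pressed with more than 18 N ((contact force between the fingers and lid_1 above 18 N and distance of lid_1 from where it was at the start of the episode below 0.0033 m and height (world z) of lid_1 below 0.0876 m) or (contact force between the fingers and lid_2 above 18 N and distance of lid_2 from where it was at the start of the episode below 0.0033 m and height (world z) of lid_2 below 0.0876 m) or (contact force between the fingers and lid_3 above 18 N and distance of lid_3 from where it was at the start of the episode below 0.0033 m and height (world z) of lid_3 below 0.0876 m)).
It fails at once if something else on the counter is moved more than 20 mm (distance of any of mug, pepper_mill, spice_jar, spoon, bowl, timer from where it was at the start of the episode above 0.02 m).
It also fails if it takes over 43 s, if anything falls off the work surface, if the arm or the gripper's body presses on something with over 40 N, if the wrist force passes 120 N, or if a joint passes its speed limit or range.

## Working session

There is one attempt and no reset: what is moved stays moved. The work goes in short steps, Python scripts to look and compute and a tool call to move; the robot and the scene stay as the last step left them, time stands still between calls to the robot, and variables do not carry over. Pictures are saved under pics/ and viewed, and the job is handed in when it is done.

Besides the shell and the picture viewer there is one more tool, called after "Emit:" as name(argument=value, ...) on one line, values as JSON. servo_tool: Moves the arm, as the interface text tells. Its arguments: {"type":"object","properties":{"twist":{"type":"array","items":{"type":"array","items":{"type":"number"}}},"xyz":{"type":"array","items":{"type":"array","items":{"type":"number"}}},"fingers":{"type":"array","items":{"type":"number"}}},"required":["twist","xyz","fingers"]}

```bash
mkdir -p pics; ls
python3 - <<'E'
from plant import manip, vision, job
import cv2,numpy as np
for n in("top","scene"):
    f=vision.grab_frame(n); cv2.imwrite(f"pics/{n}1.png",f[:,:,::-1])
    c=vision.get_calibration(n); print(n,c)
    print(vision.spot_in(n,"lid_1"))
print(vision.get_calibration("wrist"))
print(manip.state())
E
```

```text
pics
top {'camera_matrix': array([[570.75048044,   0.        , 324.15972537],
       [  0.        , 570.75048044, 236.22348952],
       [  0.        ,   0.        ,   1.        ]]), 'origin': array([0.33931398, 0.01122352, 1.29945993]), 'orientation': array([-0.70396914, -0.06408974,  0.04955644,  0.70559486])}
[{'extent': [312.6, 222.9, 44.8, 44.1], 'score': 0.87}, {'extent': [207.6, 257.5, 39.9, 39.2], 'score': 0.83}, {'extent': [372.6, 228.1, 45.1, 42.7], 'score': 0.74}, {'extent': [482.2, 297.1, 42.6, 42.7], 'score': 0.74}, {'extent': [291.0, 316.3, 43.3, 35.4], 'score': 0.74}, {'extent': [430.8, 234.2, 42.0, 45.6], 'score': 0.69}, {'extent': [247.8, 208.0, 29.9, 25.6], 'score': 0.61}, {'extent': [443.2, 335.9, 41.4, 38.1], 'score': 0.58}]
scene {'camera_matrix': array([[501.53890444,   0.        , 318.0543182 ],
       [  0.        , 501.53890444, 241.40318396],
       [  0.        ,   0.        ,   1.        ]]), 'origin': array([1.16120544, 0.13327576, 0.77314316]), 'orientation': array([0.59446033, 0.2284207 , 0.26567619, 0.72377971])}
[{'extent': [461.9, 265.6, 43.6, 35.7], 
[... 904 characters left out ...]
  1.00000000e+00]])}
{'time': 0.2, 'joint_pos': array([-1.43301664e+00,  5.31377673e-02,  1.61375402e+00,  6.94088698e-06,
        1.47600728e+00, -1.19013832e-01]), 'joint_vel': array([ 0.0006409 , -0.00252358, -0.00385365, -0.00118271, -0.00033522,
        0.00026954]), 'joint_efforts': array([ 8.03633657e-05, -3.93676221e+01, -3.70204782e+01, -1.06876666e-04,
        4.89074839e-03,  2.89710817e-05]), 'tool_pos': array([ 0.15867316, -0.60408358,  0.20422147]), 'tool_rot': array([ 0.55957815,  0.43218746,  0.56023404, -0.43153692]), 'contact_force': array([-0.84537408, -0.02037854,  0.18988727]), 'ft_torque': array([0.01336939, 0.00712604, 0.00509819]), 'gripper_width': 1.0010266398724137}
```

View pics/top1.png

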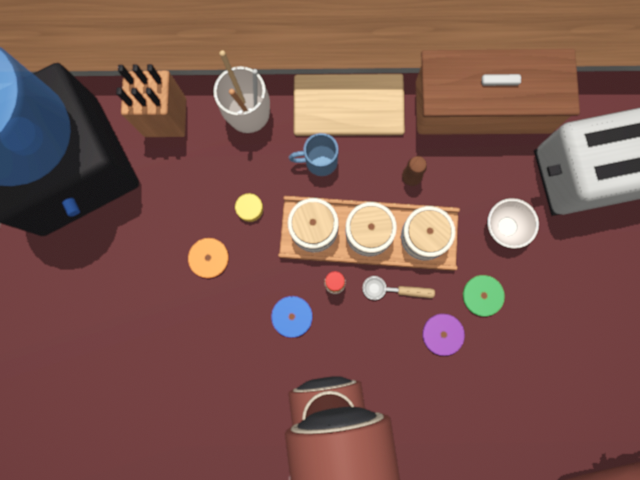

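View pics/scene1.png

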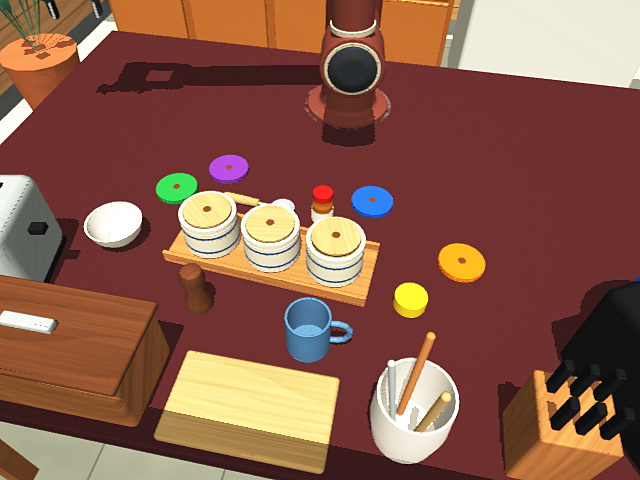

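Candidates for the lids in the top view:
- Wooden discs in white canisters at (313,222), (371,227) and (430,231). These match the description.
- Loose discs on the counter, all look-alikes: orange (208,258), blue (292,317), green (484,296) and purple (444,335).

Next I'll check a close crop and measure the dots.

```bash
cat > h.py <<'E'
import numpy as np,cv2
from scipy.spatial.transform import Rotation as R
from plant import manip, vision, job
def rot(q): return R.from_quat([q[1],q[2],q[3],q[0]]).as_matrix()
def ray(n,u,v):
    c=vision.get_calibration(n);K=c["camera_matrix"]
    d=np.array([(u-K[0,2])/K[0,0],-(v-K[1,2])/K[1,1],-1])
    return np.array(c["origin"]),rot(c["orientation"])@d
def at(n,u,v,z):
    o,d=ray(n,u,v);return o+d*(z-o[2])/d[2]
def dot(img,u,v,r=9):
    p=img[int(v)-r:int(v)+r+1,int(u)-r:int(u)+r+1].astype(float).sum(2)
    w=np.clip(np.percentile(p,60)*0.75-p,0,None)
    yy,xx=np.mgrid[int(v)-r:int(v)+r+1,int(u)-r:int(u)+r+1]
    return (w*xx).sum()/w.sum(),(w*yy).sum()/w.sum()
E
python3 - <<'E'
from h import *
T=cv2.imread("pics/top1.png");S=cv2.imread("pics/scene1.png")
cv2.imwrite("pics/crop1.png",cv2.resize(np.vstack([cv2.resize(T[185:275,270:470],None,fx=4,fy=4,interpolation=2)[:, :720],cv2.resize(S[180:295,170:380],(720,394))]),(600,629))[:600])
tp=[(313,222),(371,227),(430,231)];sp=[(336,235),(270,222),(207,209)]
for a,b in zip(tp,sp):
    a=dot(T,*a,7);b=dot(S,*b,6)
    o1,d1=ray("top",*a);o2,d2=ray("scene",*b)
    t=np.linalg.lstsq(np.c_[d1,-d2],o2-o1,rcond=None)[0]
    p,q=o1+d1*t[0],o2+d2*t[1]
    print(np.round(a,2),np.round(b,2),"tri",np.round((p+q)/2,4),"gap",np.round(p-q,4),"top@.099",np.round(at("top",*a,.099),4),np.round(at("scene",*b,.099),4))
print(rot(manip.state()["tool_rot"]))
for n,u,v,z in[("jar",335,282,.085),("mill",417,163,.108),("mug",321,150,.085)]:print(n,at("top",u,v,z))
E
```

```text
[312.38 221.67] [335.62 234.33] tri [0.5649 0.0608 0.104 ] gap [-0.      0.0002  0.    ] top@.099 [0.5659 0.0611 0.099 ] [0.5605 0.0602 0.099 ]
[370.85 226.24] [269.67 221.89] tri [ 0.5553 -0.0637  0.0996] gap [-0.      0.0001 -0.    ] top@.099 [ 0.5554 -0.0637  0.099 ] [ 0.5547 -0.0639  0.099 ]
[429.56 230.41] [206.56 208.48] tri [ 0.5458 -0.1882  0.0996] gap [-0.      0.0002 -0.    ] top@.099 [ 0.5458 -0.1883  0.099 ] [ 0.5452 -0.1886  0.099 ]
[[-1.72585126e-04  9.67209516e-01  2.53979768e-01]
 [ 1.29498996e-03  2.53979775e-01 -9.67208663e-01]
 [-9.99999147e-01  1.61975421e-04 -1.29635975e-03]]
jar [0.43771678 0.01320064 0.085     ]
mill [ 0.69164177 -0.16427709  0.108     ]
mug [0.72960362 0.04306878 0.085     ]
```

View pics/crop1.png

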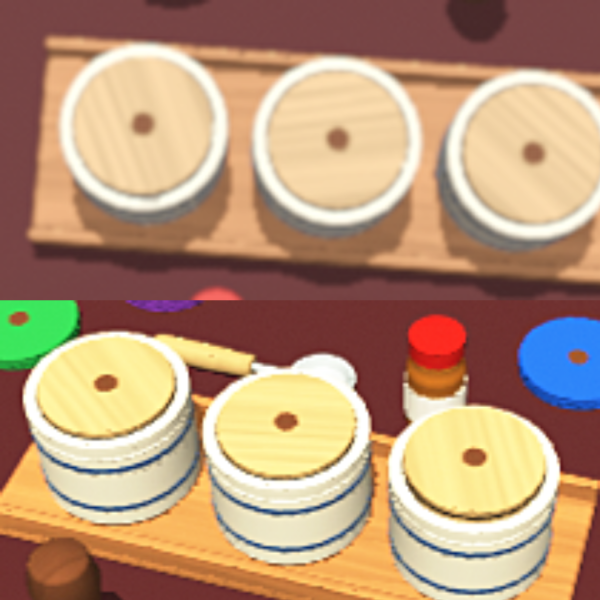

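The triangulated spacing is 124.9 mm, as specified, and the caddy yaw is about -0.077 rad. Lid 1 reads about 4 mm high, so it is probably the loose one, but I'll press all three in order. I'm shutting the fingers and moving over lid 1's left edge at (0.567, 0.093).

Emit:
servo_tool(twist=[[0,0,0.155],[0,0,0.155],[0,0,0.155],[0,0,0.155],[0,0,0.155],[0,0,0.155],[0,0,0.155],[0,0,0.152]], xyz=[[2.5,4.3,0],[2.5,4.3,0],[2.5,4.3,0],[2.5,4.3,0],[2.5,4.3,0],[2.5,4.3,0],[2.5,4.3,0],[2.5,4.3,0]], fingers=[0,0,0,0,0,0,0,0])

```text
time: 1.2
tool_pos: [0.3592, -0.259, 0.205]
tool_rot: [0.707, 0.026, 0.707, -0.026]
contact_force: [-0.0, 0.1, 0.6]
gripper_width: -0.005
```

Emit:
servo_tool(twist=[[0,0,0],[0,0,0],[0,0,0],[0,0,0],[0,0,0],[0,0,0],[0,0,0],[0,0,0]], xyz=[[2.5,4.4,0],[2.5,4.4,0],[2.6,4.4,0],[2.6,4.4,0],[2.6,4.4,0],[2.6,4.4,0],[2.7,4.4,0],[2.7,4.4,-5]], fingers=[0,0,0,0,0,0,0,0])

```text
time: 2.2
tool_pos: [0.5672, 0.0877, 0.1656]
tool_rot: [0.71, 0.027, 0.703, -0.027]
contact_force: [1.2, -1.6, -0.1]
gripper_width: -0.002
```

Emit:
servo_tool(twist=[[0,0,0],[0,0,0]], xyz=[[0,0,0],[0,0,0]], fingers=[0,0])

```text
time: 2.45
tool_pos: [0.563, 0.0855, 0.1616]
tool_rot: [0.706, 0.027, 0.707, -0.027]
contact_force: [-0.4, -0.5, 0.5]
gripper_width: 0.003
```

Run:
```python
from h import *
f=vision.grab_frame("wrist"); cv2.imwrite("pics/w1.png",f[:,:,::-1])
s=manip.state();print(s["time"],s["tool_pos"],s["contact_force"],s["gripper_width"]);print(rot(s["tool_rot"]).round(3))
```

```text
2.5 [0.56358499 0.08514334 0.16268825] [-0.65137309 -0.36481285  0.13025083] -0.0026305048021730416
[[ 0.002  0.078  0.997]
 [-0.     0.997 -0.078]
 [-1.    -0.     0.002]]
```

View pics/w1.png

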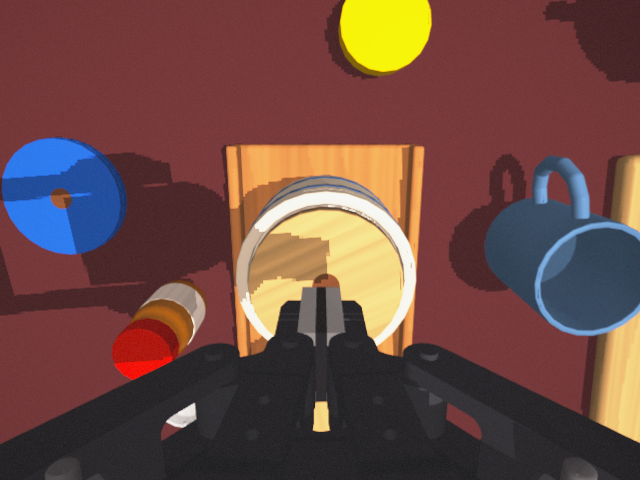

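The view shows the canister of lid 1, with its dark dot at about (327,280), and the shut fingertip above it. I'll check the dot against the known position, then go down.

Run:
```python
from h import *
s=manip.state();c=vision.get_calibration("wrist");K=c["camera_matrix"];M=c["mount"];Rt=rot(s["tool_rot"])
def wat(u,v,z):
    d=np.array([(u-K[0,2])/K[0,0],-(v-K[1,2])/K[1,1],-1]);d=Rt@M[:3,:3]@d;o=Rt@M[:3,3]+s["tool_pos"]
    return o+d*(z-o[2])/d[2]
print(wat(327,280,.103))
```

```text
[0.56539029 0.06224901 0.103     ]
```

Emit:
servo_tool(twist=[[0,0,0],[0,0,0],[0,0,0],[0,0,0],[0,0,0]], xyz=[[0.4,0.7,-1.5],[0,0,-2],[0,0,-1.5],[0,0,0],[0,0,0]], fingers=[0,0,0,0,0])

```text
time: 3.12
tool_pos: [0.5674, 0.0927, 0.1116]
tool_rot: [0.707, 0.027, 0.707, -0.027]
contact_force: [0.8, 0.5, 0.4]
gripper_width: 0.004
```

Emit:
servo_tool(twist=[[0,0,0],[0,0,0],[0,0,0],[0,0,0]], xyz=[[0,0,-0.5],[0,0,-0.3],[0,0,-0.1],[0,0,0]], fingers=[0,0,0,0])

```text
time: 3.62
tool_pos: [0.5672, 0.0928, 0.1025]
tool_rot: [0.707, 0.027, 0.707, -0.027]
contact_force: [-0.1, 0.4, 0.5]
gripper_width: 0.002
```

Emit:
servo_tool(twist=[[0,0,0],[0,0,0]], xyz=[[0,0,-0.1],[0,0,0]], fingers=[0,0])

```text
time: 3.88
tool_pos: [0.5672, 0.0928, 0.1015]
tool_rot: [0.707, 0.027, 0.707, -0.027]
contact_force: [-0.3, -0.3, 0.4]
gripper_width: -0.004
```

```bash
cat > st.py <<'E'
from h import *
s=manip.state();print(s["time"],s["tool_pos"].round(4),s["contact_force"].round(2),s["ft_torque"].round(3))
E
python3 st.py
```

```text
3.875 [0.5672 0.0928 0.1015] [-0.29 -0.27  0.44] [-0.009  0.019 -0.051]
```

Emit:
servo_tool(twist=[[0,0,0],[0,0,0]], xyz=[[0,0,-0.1],[0,0,0]], fingers=[0,0])

```text
time: 4.12
tool_pos: [0.5672, 0.0928, 0.1004]
tool_rot: [0.707, 0.027, 0.707, -0.027]
contact_force: [0.8, 0.2, 0.4]
gripper_width: 0.003
```

Emit:
servo_tool(twist=[[0,0,0],[0,0,0]], xyz=[[0,0,-0.05],[0,0,0]], fingers=[0,0])

```text
time: 4.38
tool_pos: [0.5672, 0.0928, 0.0999]
tool_rot: [0.707, 0.027, 0.707, -0.027]
contact_force: [-0.4, -0.3, 0.1]
gripper_width: 0.001
```

Emit:
servo_tool(twist=[[0,0,0],[0,0,0]], xyz=[[0,0,-0.05],[0,0,0]], fingers=[0,0])

```text
time: 4.62
tool_pos: [0.5672, 0.0928, 0.0995]
tool_rot: [0.707, 0.027, 0.707, -0.027]
contact_force: [-0.5, -0.6, -1.2]
gripper_width: -0.001
```

Emit:
servo_tool(twist=[[0,0,0],[0,0,0]], xyz=[[0,0,-0.05],[0,0,0]], fingers=[0,0])

```text
time: 4.88
tool_pos: [0.5672, 0.0928, 0.099]
tool_rot: [0.707, 0.027, 0.707, -0.027]
contact_force: [0.5, -0.2, 0.4]
gripper_width: -0.001
```

```bash
cat > pic.py <<'E'
import sys
from h import *
S=vision.grab_frame("scene");W=vision.grab_frame("wrist")
a=cv2.resize(S[170:300,170:400],(708,400));b=W[150:400,170:480]
b=cv2.resize(b,(248,200));b=cv2.copyMakeBorder(b,0,0,0,708-248,0)
cv2.imwrite(f"pics/{sys.argv[1]}.png",np.vstack([a,b])[:,:,::-1])
s=manip.state();print(s["time"],s["tool_pos"].round(4),s["contact_force"].round(2))
E
python3 pic.py p1; python3 pic.py p1b; python3 pic.py p1c
```

```text
4.975 [0.5672 0.0928 0.099 ] [ 0.37 -1.12 -0.79]
5.075 [0.5672 0.0928 0.099 ] [-0.31 -0.02 -0.65]
5.175 [0.5672 0.0928 0.099 ] [-0.74 -0.2  -0.56]
```

View pics/p1.png

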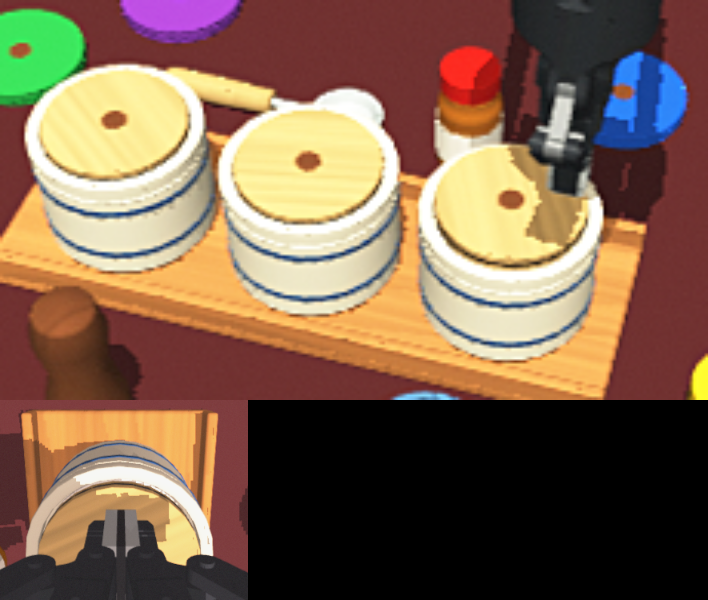

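The fingertip is over lid 1's left part, around (570,185) in the enlarged crop, and there's no force yet. I'll continue down.

Emit:
servo_tool(twist=[[0,0,0],[0,0,0]], xyz=[[0,0,-0.05],[0,0,0]], fingers=[0,0])

```text
time: 5.42
tool_pos: [0.5672, 0.0928, 0.0985]
tool_rot: [0.707, 0.027, 0.707, -0.027]
contact_force: [0.1, 0.4, -0.5]
gripper_width: 0.002
```

Emit:
servo_tool(twist=[[0,0,0],[0,0,0]], xyz=[[0,0,-0.05],[0,0,0]], fingers=[0,0])

```text
time: 5.68
tool_pos: [0.5672, 0.0928, 0.098]
tool_rot: [0.707, 0.027, 0.707, -0.027]
contact_force: [-0.6, -0.6, 0.0]
gripper_width: 0.001
```

```bash
python3 pic.py p2; python3 pic.py p2b
```

```text
5.775 [0.5672 0.0928 0.098 ] [-0.11 -0.61  0.05]
5.875 [0.5672 0.0928 0.098 ] [-0.24 -0.14 -0.33]
```

View pics/p2.png

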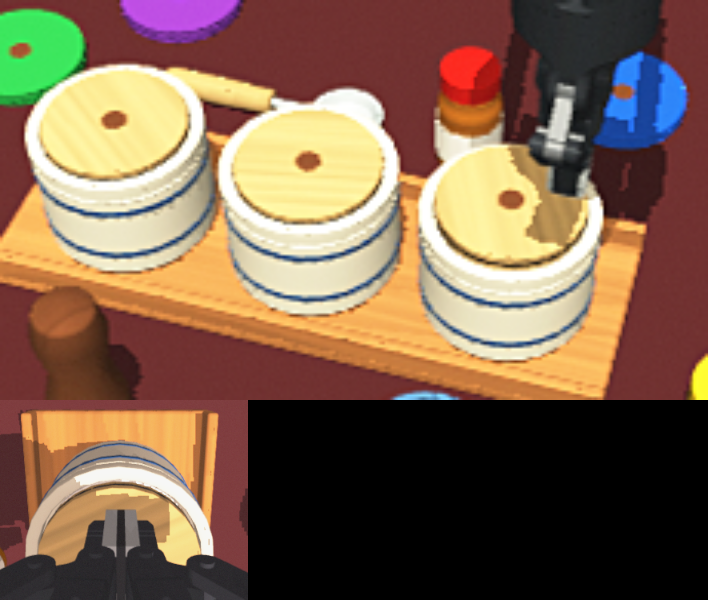

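Run:
```python
from h import *
def proj(n,p):
    c=vision.get_calibration(n);K=c["camera_matrix"];q=rot(c["orientation"]).T@(np.array(p)-c["origin"])
    return K[0,0]*q[0]/-q[2]+K[0,2],K[1,1]*-q[1]/-q[2]+K[1,2]
S=cv2.cvtColor(vision.grab_frame("scene"),cv2.COLOR_RGB2BGR)
T=cv2.cvtColor(vision.grab_frame("top"),cv2.COLOR_RGB2BGR)
print(proj("scene",[.5672,.0928,.098]),dot(S,336,234,6),dot(T,312,222,7))
a=cv2.resize(S[195:265,300:390],(774,602),interpolation=cv2.INTER_NEAREST)[:600]
cv2.imwrite("pics/z1.png",a)
```

```text
(np.float64(352.9458411601053), np.float64(240.16794393847263)) (np.float64(335.6979431149046), np.float64(234.26532197072007)) (np.float64(305.5482160077146), np.float64(215.82111861137898))
```

View pics/z1.png

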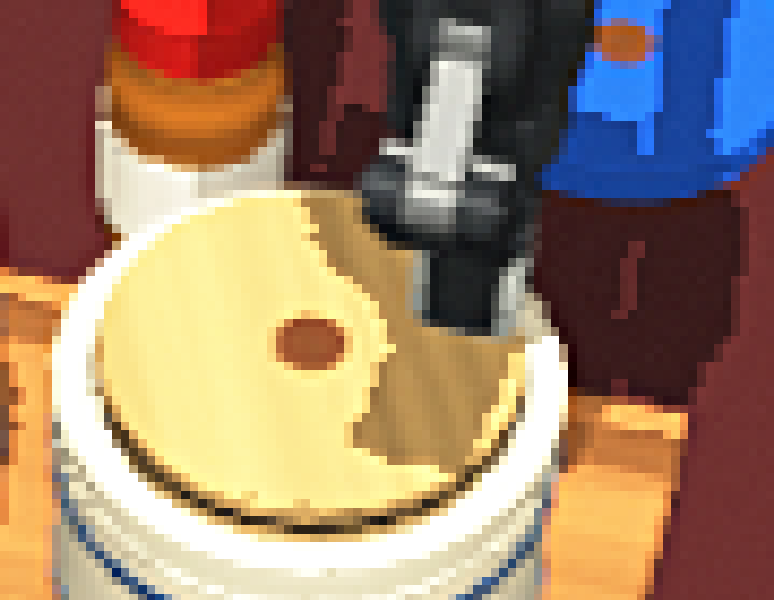

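The lid is undisturbed and the fingertip renders a bit higher than the nominal TCP, so it isn't touching yet. I'll keep going in small steps.

Emit:
servo_tool(twist=[[0,0,0],[0,0,0]], xyz=[[0,0,-0.1],[0,0,0]], fingers=[0,0])

```text
time: 6.22
tool_pos: [0.5671, 0.0928, 0.0969]
tool_rot: [0.706, 0.027, 0.707, -0.027]
contact_force: [-0.1, 0.7, -0.1]
gripper_width: -0.003
```

Emit:
servo_tool(twist=[[0,0,0],[0,0,0]], xyz=[[0,0,-0.1],[0,0,0]], fingers=[0,0])

```text
time: 6.48
tool_pos: [0.5671, 0.0928, 0.0959]
tool_rot: [0.707, 0.027, 0.707, -0.027]
contact_force: [-0.2, -0.7, 0.4]
gripper_width: -0.001
```

```bash
cat > z.py <<'E'
import sys
from h import *
x0,y0=map(int,sys.argv[2:4])
S=cv2.cvtColor(vision.grab_frame("scene"),cv2.COLOR_RGB2BGR)
a=cv2.resize(S[y0:y0+70,x0:x0+90],(774,600),interpolation=cv2.INTER_NEAREST)
cv2.imwrite(f"pics/{sys.argv[1]}.png",a)
s=manip.state();print(s["time"],s["tool_pos"].round(4),s["contact_force"].round(2))
E
python3 z.py z2 300 195
```

```text
6.525 [0.5672 0.0928 0.096 ] [ 0.81 -0.27 -0.05]
```

View pics/z2.png

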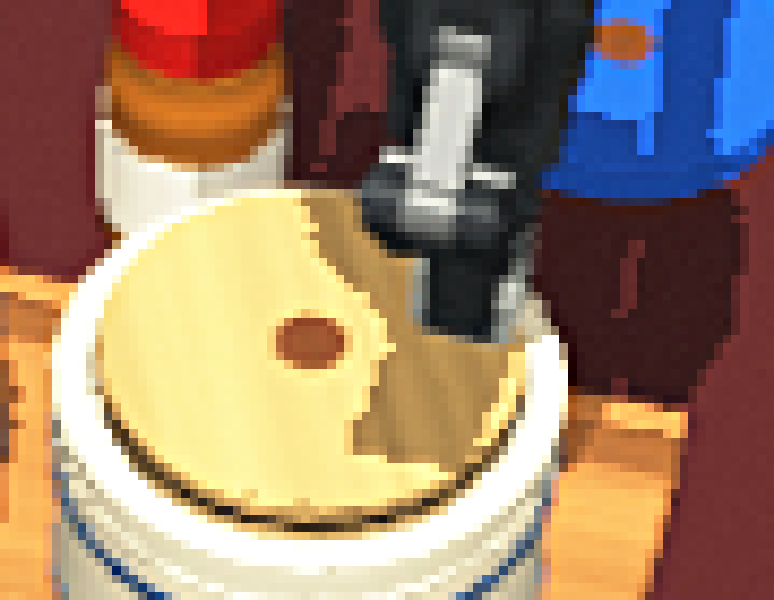

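Emit:
servo_tool(twist=[[0,0,0],[0,0,0]], xyz=[[0,0,-0.1],[0,0,0]], fingers=[0,0])

```text
time: 6.78
tool_pos: [0.5671, 0.0928, 0.0949]
tool_rot: [0.706, 0.027, 0.707, -0.027]
contact_force: [0.6, 0.0, 0.5]
gripper_width: 0.002
```

Emit:
servo_tool(twist=[[0,0,0],[0,0,0]], xyz=[[0,0,-0.1],[0,0,0]], fingers=[0,0])

```text
time: 7.02
tool_pos: [0.5671, 0.0928, 0.0939]
tool_rot: [0.706, 0.027, 0.707, -0.027]
contact_force: [0.2, 0.0, -0.4]
gripper_width: 0.001
```

```bash
python3 z.py z3 300 195
```

```text
7.075 [0.5672 0.0928 0.094 ] [ 0.51 -0.37 -0.75]
```

View pics/z3.png

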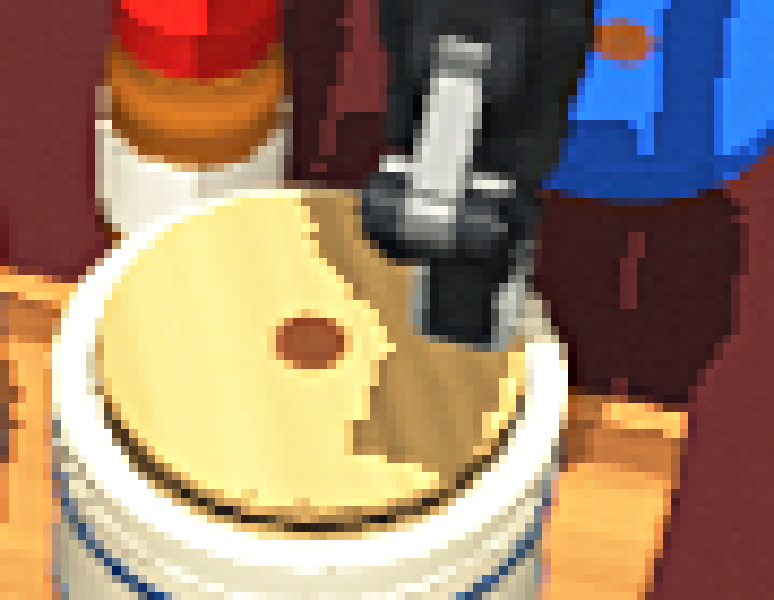

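Emit:
servo_tool(twist=[[0,0,0],[0,0,0]], xyz=[[0,0,-0.1],[0,0,0]], fingers=[0,0])

```text
time: 7.32
tool_pos: [0.5671, 0.0928, 0.0929]
tool_rot: [0.706, 0.027, 0.707, -0.027]
contact_force: [-0.3, 0.4, -0.3]
gripper_width: 0.0
```

Emit:
servo_tool(twist=[[0,0,0],[0,0,0]], xyz=[[0,0,-0.1],[0,0,0]], fingers=[0,0])

```text
time: 7.58
tool_pos: [0.5671, 0.0928, 0.0919]
tool_rot: [0.707, 0.027, 0.707, -0.027]
contact_force: [0.2, -0.2, -0.5]
gripper_width: 0.003
```

```bash
python3 z.py z4 300 195
```

```text
7.625 [0.5672 0.0928 0.092 ] [-0.47  0.21 -0.68]
```

View pics/z4.png

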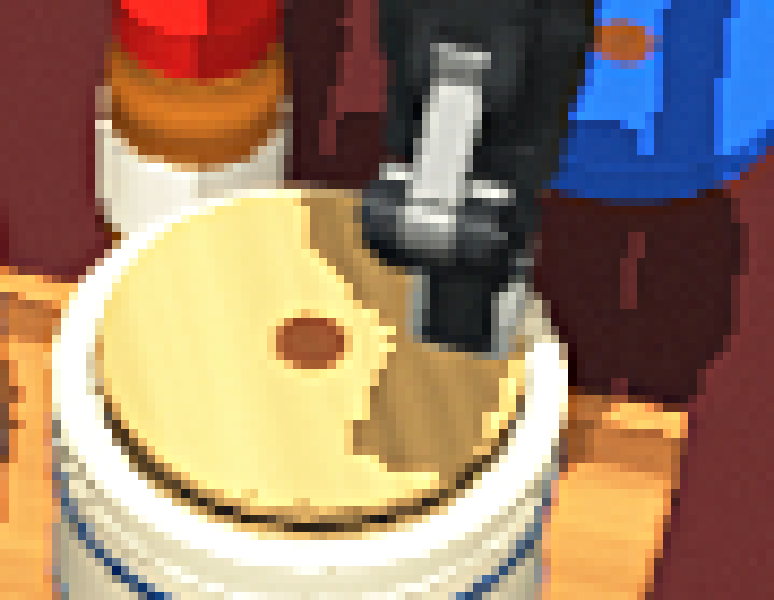

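Emit:
servo_tool(twist=[[0,0,0],[0,0,0]], xyz=[[0,0,-0.1],[0,0,0]], fingers=[0,0])

```text
time: 7.88
tool_pos: [0.5671, 0.0928, 0.0909]
tool_rot: [0.707, 0.027, 0.707, -0.027]
contact_force: [-0.2, 0.7, -0.1]
gripper_width: -0.001
```

Emit:
servo_tool(twist=[[0,0,0],[0,0,0]], xyz=[[0,0,-0.1],[0,0,0]], fingers=[0,0])

```text
time: 8.12
tool_pos: [0.5671, 0.0928, 0.0899]
tool_rot: [0.706, 0.027, 0.707, -0.027]
contact_force: [0.0, -0.3, -0.3]
gripper_width: 0.001
```

```bash
python3 z.py z5 300 195
```

```text
8.175 [0.5672 0.0928 0.0899] [ 0.24 -0.39 -0.44]
```

View pics/z5.png

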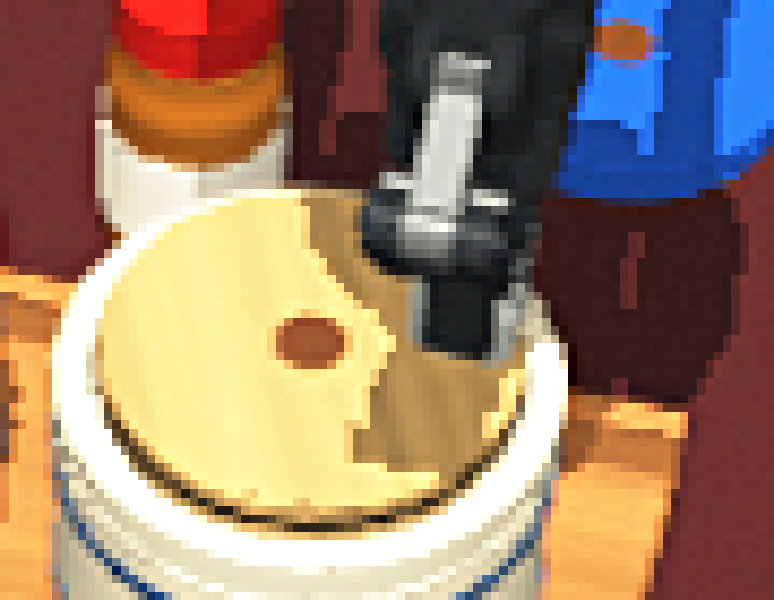

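Emit:
servo_tool(twist=[[0,0,0],[0,0,0]], xyz=[[0,0,-0.1],[0,0,0]], fingers=[0,0])

```text
time: 8.43
tool_pos: [0.5671, 0.0927, 0.0889]
tool_rot: [0.706, 0.027, 0.707, -0.027]
contact_force: [0.4, 0.0, -0.3]
gripper_width: -0.003
```

Emit:
servo_tool(twist=[[0,0,0],[0,0,0]], xyz=[[0,0,-0.1],[0,0,0]], fingers=[0,0])

```text
time: 8.68
tool_pos: [0.5671, 0.0928, 0.0879]
tool_rot: [0.706, 0.027, 0.707, -0.027]
contact_force: [-1.0, 0.6, 0.4]
gripper_width: -0.003
```

```bash
python3 z.py z6 300 195
```

```text
8.725 [0.5672 0.0928 0.0879] [ 0.32 -0.57  0.24]
```

View pics/z6.png

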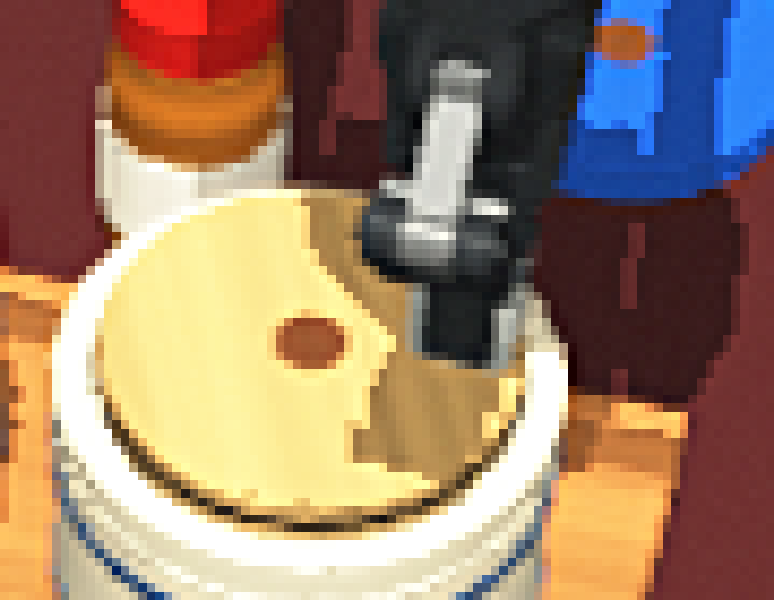

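Emit:
servo_tool(twist=[[0,0,0],[0,0,0]], xyz=[[0,0,-0.1],[0,0,0]], fingers=[0,0])

```text
time: 8.98
tool_pos: [0.5671, 0.0928, 0.0869]
tool_rot: [0.707, 0.027, 0.707, -0.027]
contact_force: [0.8, -0.3, -0.6]
gripper_width: 0.001
```

Emit:
servo_tool(twist=[[0,0,0],[0,0,0]], xyz=[[0,0,-0.1],[0,0,0]], fingers=[0,0])

```text
time: 9.22
tool_pos: [0.5671, 0.0928, 0.0859]
tool_rot: [0.707, 0.027, 0.707, -0.027]
contact_force: [0.2, 0.4, -0.2]
gripper_width: -0.003
```

```bash
python3 z.py z7 300 195;  python3 - <<'E'
from h import *
def proj(n,p):
    c=vision.get_calibration(n);K=c["camera_matrix"];q=rot(c["orientation"]).T@(np.array(p)-c["origin"])
    return K[0,0]*q[0]/-q[2]+K[0,2],K[1,1]*-q[1]/-q[2]+K[1,2]
for dx in(0,.005,.01,.015):print(dx,proj("scene",[.5672+dx,.0928,.103]))
E
```

```text
9.275 [0.5671 0.0928 0.0859] [ 0.24  0.76 -0.07]
0 (np.float64(353.13449722115485), np.float64(238.32265083230783))
0.005 (np.float64(352.73016222781274), np.float64(240.39180467170942))
0.01 (np.float64(352.3228826074535), np.float64(242.47602741783047))
0.015 (np.float64(351.9126260755219), np.float64(244.57548428444764))
```

View pics/z7.png

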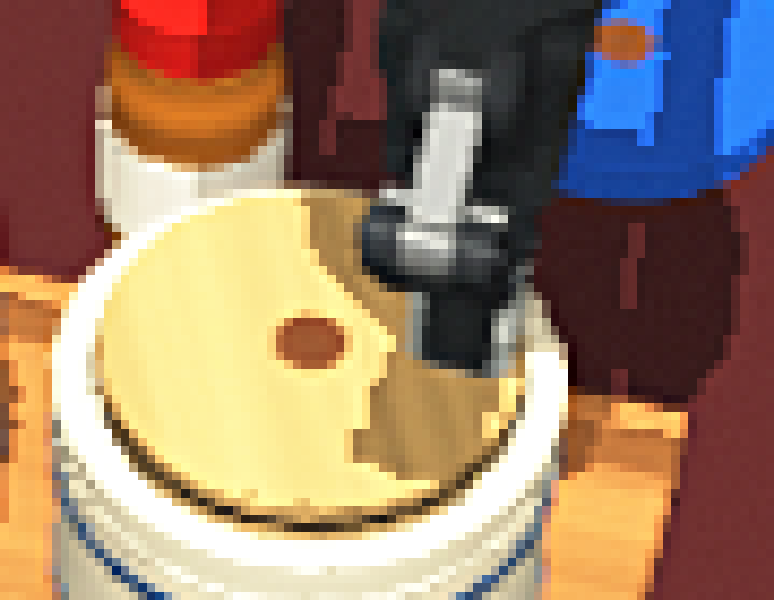

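Run:
```python
from h import *
c=vision.get_calibration("wrist");K=c["camera_matrix"];M=np.linalg.inv(c["mount"])
for x in(0,-.01,-.02,-.03):
  for y in (-.011,.0,.011):
    q=(M@[x,y,0,1])[:3];print(x,y,np.round([K[0,0]*q[0]/-q[2]+K[0,2],K[1,1]*-q[1]/-q[2]+K[1,2]],1))
W=cv2.cvtColor(vision.grab_frame("wrist"),cv2.COLOR_RGB2BGR)
cv2.imwrite("pics/w2.png",cv2.resize(W[180:400,180:460],(760,597)))
T=cv2.cvtColor(vision.grab_frame("top"),cv2.COLOR_RGB2BGR)
cv2.imwrite("pics/t2.png",cv2.resize(T[180:280,250:380],(780,600)))
```

```text
0 -0.011 [321.  304.6]
0 0.0 [321. 281.]
0 0.011 [321.  256.7]
-0.01 -0.011 [321.  314.7]
-0.01 0.0 [321. 290.]
-0.01 0.011 [321.  264.4]
-0.02 -0.011 [320.9 326. ]
-0.02 0.0 [321. 300.]
-0.02 0.011 [321.  273.1]
-0.03 -0.011 [320.9 338.7]
-0.03 0.0 [321.  311.3]
-0.03 0.011 [321.  282.9]
```

View pics/w2.png

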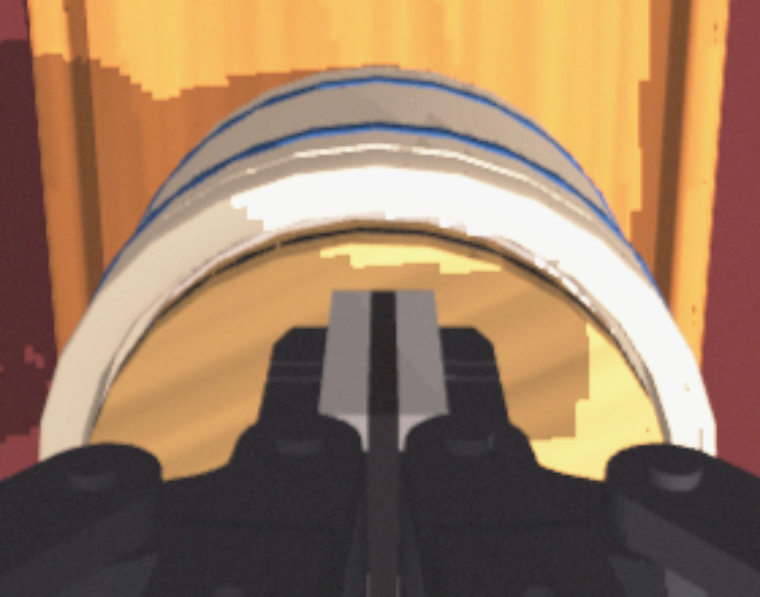

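View pics/t2.png

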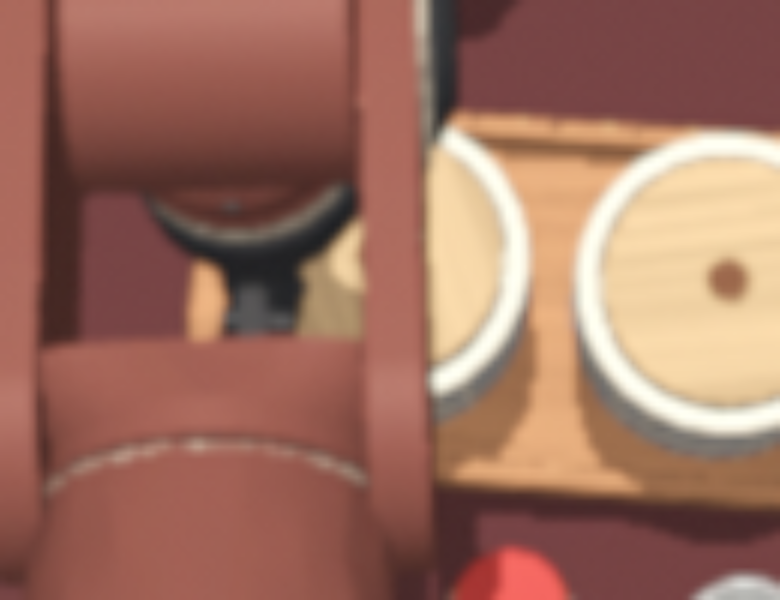

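The wrist view shows the shut tip edge at about row 288, well behind the nominal TCP (roughly 25–30 mm). So contact should come at a TCP z of about 0.075–0.08. I'll step down watching the force.

Emit:
servo_tool(twist=[[0,0,0],[0,0,0]], xyz=[[0,0,-0.2],[0,0,0]], fingers=[0,0])

```text
time: 9.62
tool_pos: [0.567, 0.0927, 0.0837]
tool_rot: [0.706, 0.027, 0.707, -0.027]
contact_force: [0.0, -0.4, 0.2]
gripper_width: -0.002
```

Emit:
servo_tool(twist=[[0,0,0],[0,0,0]], xyz=[[0,0,-0.15],[0,0,0]], fingers=[0,0])

```text
time: 9.88
tool_pos: [0.5671, 0.0928, 0.0824]
tool_rot: [0.706, 0.027, 0.707, -0.027]
contact_force: [0.6, 0.1, -1.0]
gripper_width: 0.001
```

```bash
python3 z.py z8 300 195
```

```text
9.925 [0.5672 0.0928 0.0824] [-0.89  0.37  0.1 ]
```

View pics/z8.png

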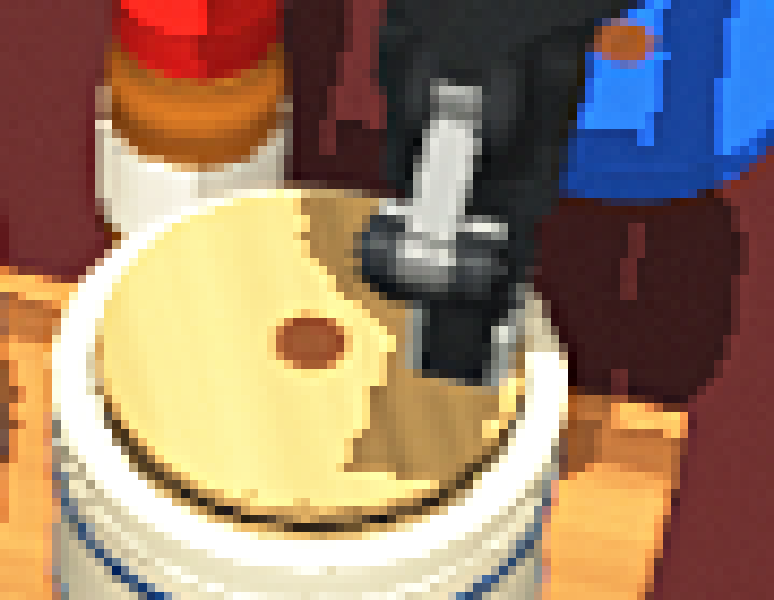

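Emit:
servo_tool(twist=[[0,0,0],[0,0,0]], xyz=[[0,0,-0.15],[0,0,0]], fingers=[0,0])

```text
time: 10.18
tool_pos: [0.5671, 0.0928, 0.0808]
tool_rot: [0.706, 0.027, 0.707, -0.027]
contact_force: [0.3, 1.0, 0.4]
gripper_width: -0.001
```

Emit:
servo_tool(twist=[[0,0,0],[0,0,0]], xyz=[[0,0,-0.1],[0,0,0]], fingers=[0,0])

```text
time: 10.42
tool_pos: [0.5671, 0.0928, 0.0799]
tool_rot: [0.707, 0.027, 0.707, -0.027]
contact_force: [-1.0, 0.3, 0.2]
gripper_width: 0.001
```

Emit:
servo_tool(twist=[[0,0,0],[0,0,0]], xyz=[[0,0,-0.1],[0,0,0]], fingers=[0,0])

```text
time: 10.68
tool_pos: [0.5671, 0.0928, 0.0789]
tool_rot: [0.707, 0.027, 0.707, -0.027]
contact_force: [0.4, -0.6, -0.6]
gripper_width: 0.003
```

```bash
python3 z.py z9 300 195
```

```text
10.725 [0.5672 0.0928 0.079 ] [-0.2   0.35 -0.44]
```

View pics/z9.png

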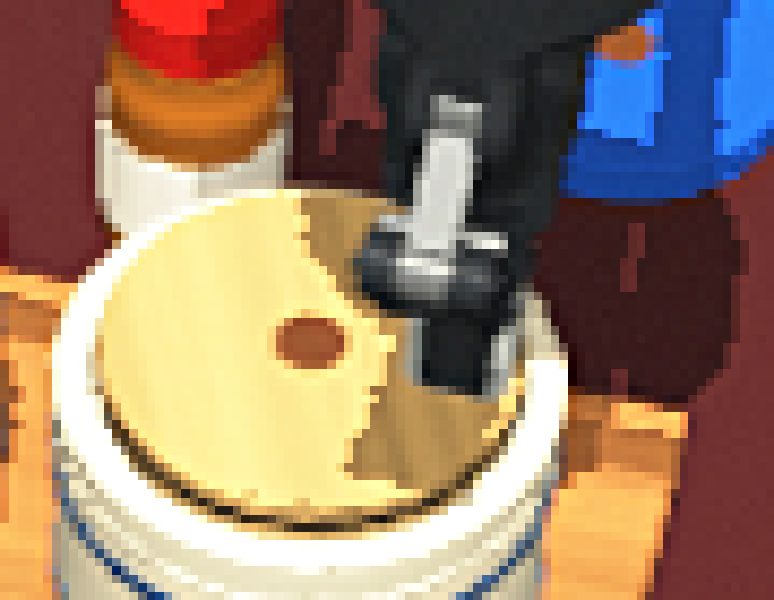

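Emit:
servo_tool(twist=[[0,0,0],[0,0,0]], xyz=[[0,0,-0.1],[0,0,0]], fingers=[0,0])

```text
time: 10.98
tool_pos: [0.5671, 0.0928, 0.0779]
tool_rot: [0.707, 0.027, 0.707, -0.027]
contact_force: [-0.2, -0.5, -0.7]
gripper_width: -0.0
```

Emit:
servo_tool(twist=[[0,0,0],[0,0,0]], xyz=[[0,0,-0.1],[0,0,0]], fingers=[0,0])

```text
time: 11.22
tool_pos: [0.5671, 0.0928, 0.0769]
tool_rot: [0.706, 0.027, 0.707, -0.027]
contact_force: [0.1, -0.3, 1.0]
gripper_width: -0.002
```

Emit:
servo_tool(twist=[[0,0,0],[0,0,0]], xyz=[[0,0,-0.1],[0,0,0]], fingers=[0,0])

```text
time: 11.48
tool_pos: [0.5674, 0.0929, 0.0762]
tool_rot: [0.707, 0.027, 0.706, -0.027]
contact_force: [0.1, -0.0, 1.7]
gripper_width: -0.001
```

```bash
python3 z.py z10 300 195
```

```text
11.525 [0.5674 0.0929 0.0762] [-1.01 -0.26  1.77]
```

View pics/z10.png

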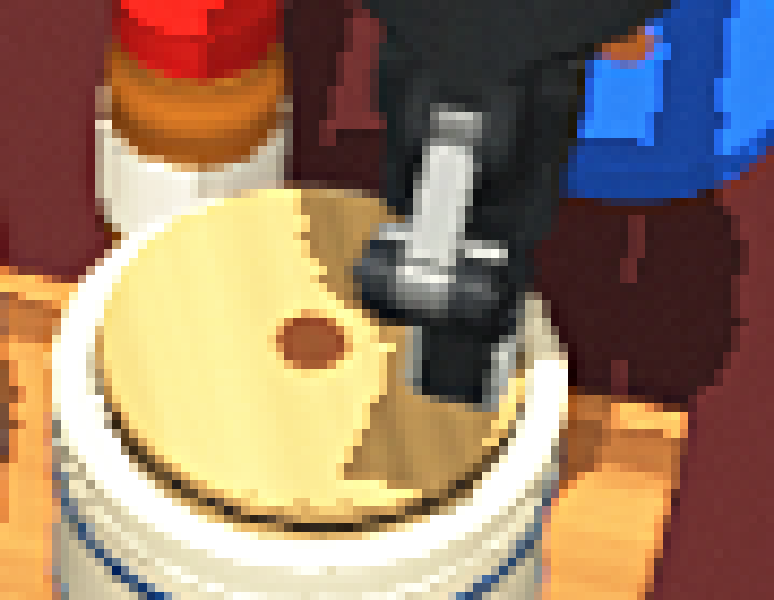

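Contact came at a TCP z of about 0.0765, so the tip sits 26 mm behind the TCP. I'll press on gently.

Emit:
servo_tool(twist=[[0,0,0],[0,0,0]], xyz=[[0,0,-0.1],[0,0,0]], fingers=[0,0])

```text
time: 11.78
tool_pos: [0.5674, 0.0929, 0.0751]
tool_rot: [0.707, 0.027, 0.706, -0.027]
contact_force: [0.1, 1.1, 1.3]
gripper_width: -0.0
```

Emit:
servo_tool(twist=[[0,0,0],[0,0,0]], xyz=[[0,0,-0.1],[0,0,0]], fingers=[0,0])

```text
time: 12.02
tool_pos: [0.5675, 0.093, 0.0746]
tool_rot: [0.707, 0.027, 0.706, -0.027]
contact_force: [-0.5, 1.6, 3.4]
gripper_width: -0.0
```

```bash
python3 z.py z11 300 195
```

```text
12.075 [0.5675 0.093  0.0746] [-1.13  1.73  5.32]
```

View pics/z11.png

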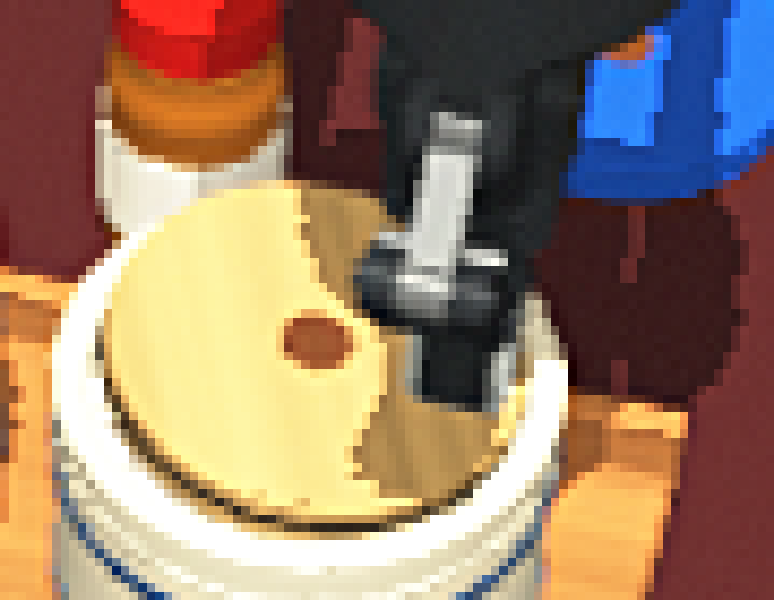

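Lid 1 tips visibly: its right side rises, its left edge goes down, and the force is about 5 N at the stop. Next I'll lift and go to lid 2's left edge.

Emit:
servo_tool(twist=[[0,0,0],[0,0,0],[0,0,0],[0,0,0],[0,0,0],[0,0,0],[0,0,0]], xyz=[[0,0,1.0],[0,0,2.0],[-0.3,-4.1,0],[-0.3,-4.2,0],[-0.4,-4.2,0],[0,0,-1.5],[0,0,0]], fingers=[0,0,0,0,0,0,0])

```text
time: 12.95
tool_pos: [0.5561, -0.0318, 0.0879]
tool_rot: [0.706, 0.028, 0.707, -0.027]
contact_force: [-0.3, 0.2, -0.0]
gripper_width: -0.002
```

Emit:
servo_tool(twist=[[0,0,0],[0,0,0],[0,0,0]], xyz=[[0.1,0,-0.8],[0,0,-0.4],[0,0,0]], fingers=[0,0,0])

```text
time: 13.32
tool_pos: [0.5579, -0.0316, 0.0764]
tool_rot: [0.706, 0.027, 0.707, -0.027]
contact_force: [-0.1, -0.7, 0.2]
gripper_width: -0.003
```

Emit:
servo_tool(twist=[[0,0,0],[0,0,0]], xyz=[[0,0,-0.1],[0,0,0]], fingers=[0,0])

```text
time: 13.58
tool_pos: [0.5583, -0.0322, 0.0761]
tool_rot: [0.707, 0.027, 0.707, -0.027]
contact_force: [0.2, 0.6, 0.3]
gripper_width: -0.004
```

Emit:
servo_tool(twist=[[0,0,0],[0,0,0]], xyz=[[0,0,-0.1],[0,0,0]], fingers=[0,0])

```text
time: 13.82
tool_pos: [0.5582, -0.0323, 0.075]
tool_rot: [0.707, 0.027, 0.707, -0.027]
contact_force: [0.4, -0.5, -0.8]
gripper_width: -0.003
```

Emit:
servo_tool(twist=[[0,0,0],[0,0,0]], xyz=[[0,0,-0.05],[0,0,0]], fingers=[0,0])

```text
time: 14.08
tool_pos: [0.5582, -0.0322, 0.0745]
tool_rot: [0.707, 0.027, 0.707, -0.027]
contact_force: [-0.8, -0.1, -0.5]
gripper_width: -0.001
```

Emit:
servo_tool(twist=[[0,0,0],[0,0,0]], xyz=[[0,0,-0.1],[0,0,0]], fingers=[0,0])

```text
time: 14.32
tool_pos: [0.5581, -0.0322, 0.0734]
tool_rot: [0.707, 0.027, 0.707, -0.027]
contact_force: [-0.2, 0.3, 0.3]
gripper_width: 0.002
```

Emit:
servo_tool(twist=[[0,0,0],[0,0,0]], xyz=[[0,0,-0.05],[0,0,0]], fingers=[0,0])

```text
time: 14.58
tool_pos: [0.5582, -0.0322, 0.073]
tool_rot: [0.707, 0.027, 0.707, -0.027]
contact_force: [0.2, -0.4, -0.5]
gripper_width: 0.002
```

Emit:
servo_tool(twist=[[0,0,0],[0,0,0]], xyz=[[0,0,-0.05],[0,0,0]], fingers=[0,0])

```text
time: 14.82
tool_pos: [0.5582, -0.0322, 0.0725]
tool_rot: [0.707, 0.027, 0.707, -0.027]
contact_force: [0.8, 0.4, 0.5]
gripper_width: 0.003
```

Emit:
servo_tool(twist=[[0,0,0],[0,0,0]], xyz=[[0,0,-0.05],[0,0,0]], fingers=[0,0])

```text
time: 15.08
tool_pos: [0.5583, -0.0322, 0.0723]
tool_rot: [0.707, 0.027, 0.707, -0.027]
contact_force: [-0.6, 0.8, 2.0]
gripper_width: 0.002
```

Emit:
servo_tool(twist=[[0,0,0],[0,0,0]], xyz=[[0,0,-0.05],[0,0,0]], fingers=[0,0])

```text
time: 15.32
tool_pos: [0.5583, -0.0322, 0.072]
tool_rot: [0.707, 0.027, 0.707, -0.027]
contact_force: [-2.4, -0.2, 3.1]
gripper_width: 0.001
```

Emit:
servo_tool(twist=[[0,0,0],[0,0,0]], xyz=[[0,0,-0.05],[0,0,0]], fingers=[0,0])

```text
time: 15.58
tool_pos: [0.5584, -0.0322, 0.0717]
tool_rot: [0.707, 0.027, 0.707, -0.027]
contact_force: [-2.9, 1.0, 5.4]
gripper_width: 0.0
```

```bash
python3 z.py z12 235 185
```

```text
15.625 [ 0.5583 -0.0322  0.0716] [-2.82  0.66  5.17]
```

View pics/z12.png

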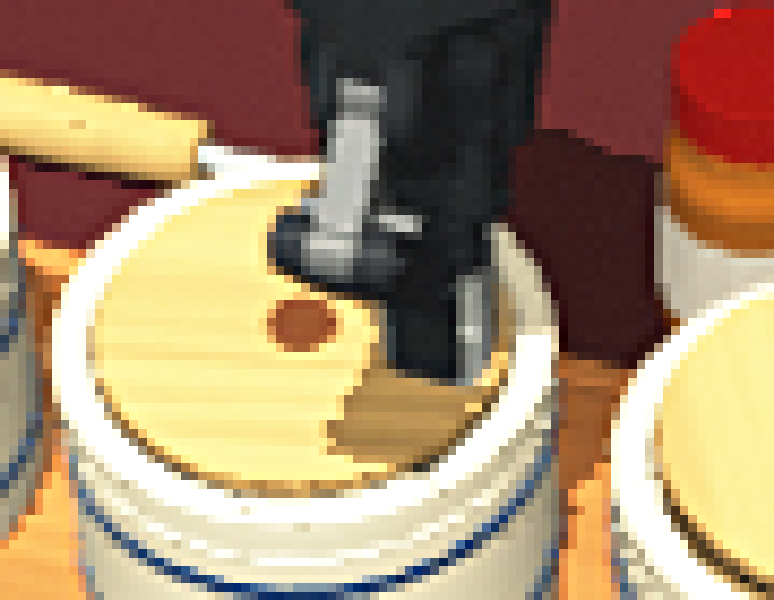

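Lid 2 is firm: 5 N with a fraction of a mm of give, and it stays level. On to lid 3's left edge.

Emit:
servo_tool(twist=[[0,0,0],[0,0,0],[0,0,0],[0,0,0],[0,0,0],[0,0,0],[0,0,0],[0,0,0]], xyz=[[0,0,1.0],[0,0,2.0],[-0.3,-4.1,0],[-0.3,-4.2,0],[-0.4,-4.2,0],[0,0,-1.5],[0,0,-0.8],[0,0,0]], fingers=[0,0,0,0,0,0,0,0])

```text
time: 16.62
tool_pos: [0.5475, -0.1559, 0.0769]
tool_rot: [0.706, 0.027, 0.707, -0.026]
contact_force: [0.3, 0.3, -0.3]
gripper_width: 0.002
```

Emit:
servo_tool(twist=[[0,0,0],[0,0,0]], xyz=[[0.1,0,-0.3],[0,0,0]], fingers=[0,0])

```text
time: 16.88
tool_pos: [0.5495, -0.1566, 0.0751]
tool_rot: [0.707, 0.027, 0.707, -0.027]
contact_force: [0.7, -0.5, 0.2]
gripper_width: -0.0
```

Emit:
servo_tool(twist=[[0,0,0],[0,0,0]], xyz=[[0,0,-0.1],[0,0,0]], fingers=[0,0])

```text
time: 17.12
tool_pos: [0.5493, -0.1572, 0.0741]
tool_rot: [0.707, 0.027, 0.707, -0.027]
contact_force: [1.2, -0.1, -0.2]
gripper_width: -0.001
```

Emit:
servo_tool(twist=[[0,0,0],[0,0,0]], xyz=[[0,0,-0.05],[0,0,0]], fingers=[0,0])

```text
time: 17.38
tool_pos: [0.5492, -0.1573, 0.0735]
tool_rot: [0.707, 0.027, 0.707, -0.027]
contact_force: [-0.2, -0.6, -0.2]
gripper_width: -0.001
```

Emit:
servo_tool(twist=[[0,0,0],[0,0,0]], xyz=[[0,0,-0.05],[0,0,0]], fingers=[0,0])

```text
time: 17.62
tool_pos: [0.5492, -0.1572, 0.073]
tool_rot: [0.707, 0.027, 0.707, -0.027]
contact_force: [0.5, -0.5, 0.0]
gripper_width: -0.0
```

Emit:
servo_tool(twist=[[0,0,0],[0,0,0]], xyz=[[0,0,-0.05],[0,0,0]], fingers=[0,0])

```text
time: 17.88
tool_pos: [0.5492, -0.1572, 0.0725]
tool_rot: [0.707, 0.027, 0.707, -0.027]
contact_force: [-0.2, 0.9, -0.6]
gripper_width: -0.002
```

Emit:
servo_tool(twist=[[0,0,0],[0,0,0]], xyz=[[0,0,-0.05],[0,0,0]], fingers=[0,0])

```text
time: 18.12
tool_pos: [0.5493, -0.1572, 0.0723]
tool_rot: [0.707, 0.027, 0.707, -0.027]
contact_force: [-0.6, -0.8, 1.1]
gripper_width: -0.0
```

Emit:
servo_tool(twist=[[0,0,0],[0,0,0]], xyz=[[0,0,-0.05],[0,0,0]], fingers=[0,0])

```text
time: 18.38
tool_pos: [0.5493, -0.1572, 0.072]
tool_rot: [0.707, 0.027, 0.707, -0.027]
contact_force: [-1.6, 1.0, 4.9]
gripper_width: -0.0
```

```bash
python3 z.py z13 170 170;python3 z.py z13b 170 170
```

```text
18.425 [ 0.5493 -0.1572  0.0719] [-1.85  0.41  3.94]
18.475 [ 0.5493 -0.1572  0.0719] [-2.02  0.63  4.79]
```

View pics/z13.png

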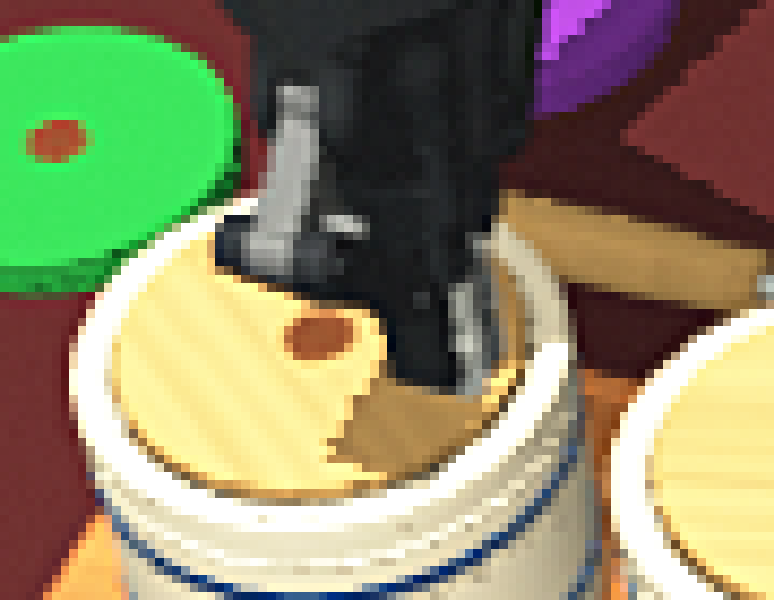

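Lid 3 is firm and level as well, at about 4.5 N. Now to the centre of lid 1, the one that rocked, at (0.565, 0.061).

Emit:
servo_tool(twist=[[0,0,0],[0,0,0],[0,0,0],[0,0,0],[0,0,0],[0,0,0],[0,0,0],[0,0,0]], xyz=[[0,0,1.0],[0,0,2.0],[0.4,5.4,0],[0.4,5.4,0],[0.4,5.5,0],[0.4,5.5,0],[0,0,-1.5],[0,0,0]], fingers=[0,0,0,0,0,0,0,0])

```text
time: 19.48
tool_pos: [0.5644, 0.0606, 0.0857]
tool_rot: [0.706, 0.027, 0.707, -0.027]
contact_force: [-0.0, 0.5, -1.1]
gripper_width: -0.001
```

```bash
python3 z.py z14 300 195
```

```text
19.525 [0.5648 0.06   0.0862] [ 0.3  -0.96  0.61]
```

View pics/z14.png

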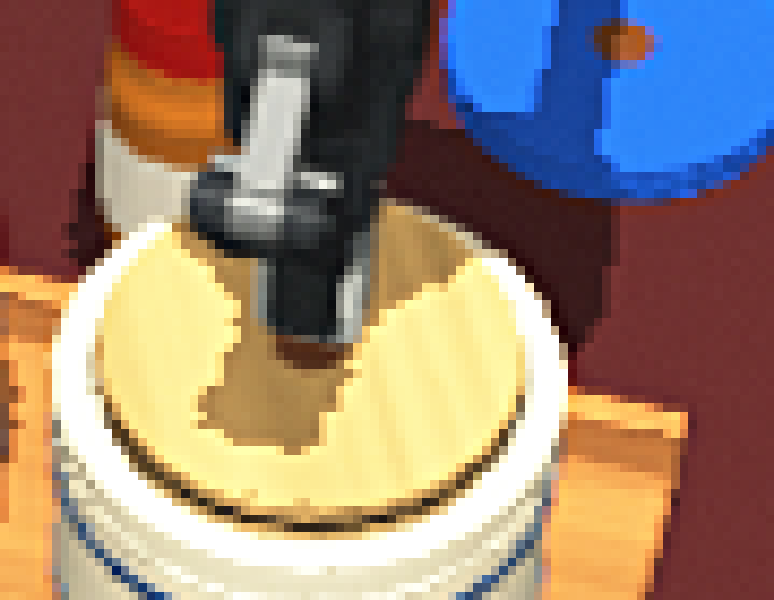

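The lid has returned to level and the tip is centred over the dot at about (313,355).

Emit:
servo_tool(twist=[[0,0,0],[0,0,0],[0,0,0]], xyz=[[0,0.1,-0.7],[0,0,-0.2],[0,0,0]], fingers=[0,0,0])

```text
time: 19.9
tool_pos: [0.5651, 0.0612, 0.0773]
tool_rot: [0.706, 0.028, 0.707, -0.028]
contact_force: [0.1, 0.2, 0.3]
gripper_width: -0.001
```

Emit:
servo_tool(twist=[[0,0,0],[0,0,0]], xyz=[[0,0,-0.1],[0,0,0]], fingers=[0,0])

```text
time: 20.15
tool_pos: [0.5654, 0.0617, 0.0768]
tool_rot: [0.707, 0.027, 0.706, -0.027]
contact_force: [0.5, -0.2, -0.2]
gripper_width: 0.001
```

Emit:
servo_tool(twist=[[0,0,0],[0,0,0]], xyz=[[0,0,-0.1],[0,0,0]], fingers=[0,0])

```text
time: 20.4
tool_pos: [0.5655, 0.0617, 0.0767]
tool_rot: [0.707, 0.027, 0.706, -0.027]
contact_force: [-3.0, -0.6, 5.4]
gripper_width: -0.003
```

Emit:
servo_tool(twist=[[0,0,0],[0,0,0]], xyz=[[0,0,-0.1],[0,0,0]], fingers=[0,0])

```text
time: 20.65
tool_pos: [0.5656, 0.0617, 0.0767]
tool_rot: [0.707, 0.027, 0.707, -0.027]
contact_force: [-5.3, -0.8, 10.3]
gripper_width: 0.002
```

Emit:
servo_tool(twist=[[0,0,0],[0,0,0]], xyz=[[0,0,-0.1],[0,0,0]], fingers=[0,0])

```text
time: 20.9
tool_pos: [0.5656, 0.0617, 0.0762]
tool_rot: [0.707, 0.027, 0.707, -0.027]
contact_force: [-6.2, -0.5, 11.3]
gripper_width: -0.002
```

Emit:
servo_tool(twist=[[0,0,0],[0,0,0]], xyz=[[0,0,-0.1],[0,0,0]], fingers=[0,0])

```text
time: 21.15
tool_pos: [0.5656, 0.0617, 0.0753]
tool_rot: [0.707, 0.027, 0.707, -0.027]
contact_force: [-6.2, -0.9, 13.0]
gripper_width: -0.005
```

Emit:
servo_tool(twist=[[0,0,0],[0,0,0]], xyz=[[0,0,-0.1],[0,0,0]], fingers=[0,0])

```text
time: 21.4
tool_pos: [0.5656, 0.0617, 0.0743]
tool_rot: [0.707, 0.027, 0.707, -0.027]
contact_force: [-5.8, -1.6, 12.3]
gripper_width: -0.002
```

Emit:
servo_tool(twist=[[0,0,0],[0,0,0]], xyz=[[0,0,-0.1],[0,0,0]], fingers=[0,0])

```text
time: 21.65
tool_pos: [0.5656, 0.0617, 0.0733]
tool_rot: [0.707, 0.027, 0.707, -0.027]
contact_force: [-7.4, 0.0, 14.2]
gripper_width: 0.001
```

Emit:
servo_tool(twist=[[0,0,0],[0,0,0]], xyz=[[0,0,-0.1],[0,0,0]], fingers=[0,0])

```text
time: 21.9
tool_pos: [0.5656, 0.0617, 0.0724]
tool_rot: [0.707, 0.027, 0.707, -0.027]
contact_force: [-7.0, -1.4, 13.3]
gripper_width: 0.0
```

Emit:
servo_tool(twist=[[0,0,0],[0,0,0]], xyz=[[0,0,-0.1],[0,0,0]], fingers=[0,0])

```text
time: 22.15
tool_pos: [0.5656, 0.0617, 0.072]
tool_rot: [0.707, 0.027, 0.707, -0.027]
contact_force: [-8.1, -1.0, 16.4]
gripper_width: 0.001
```

Emit:
servo_tool(twist=[[0,0,0],[0,0,0]], xyz=[[0,0,-0.1],[0,0,0]], fingers=[0,0])

```text
time: 22.4
tool_pos: [0.5657, 0.0617, 0.0716]
tool_rot: [0.707, 0.027, 0.707, -0.027]
contact_force: [-9.9, -0.2, 20.3]
gripper_width: -0.0
```

The lid is now on its seal: 20 N with the force rising stiffly. I'll release straight up, clear the camera view and check.

Emit:
servo_tool(twist=[[0,0,0],[0,0,0],[0,0,0],[0,0,0],[0,0,0],[0,0,0],[0,0,0],[0,0,0]], xyz=[[0,0,0.5],[0,0,1.0],[0,0,4.0],[0,0,5.0],[-3,0,3.0],[-4,0,0],[-4,0,0],[0,0,0]], fingers=[0,0,0,0,0,0,0,0])

```text
time: 23.4
tool_pos: [0.4536, 0.062, 0.2023]
tool_rot: [0.707, 0.027, 0.706, -0.027]
contact_force: [0.0, 0.1, 0.3]
gripper_width: -0.001
```

```bash
python3 z.py z15 300 195
python3 - <<'E'
from h import *
T=cv2.cvtColor(vision.grab_frame("top"),cv2.COLOR_RGB2BGR);S=cv2.cvtColor(vision.grab_frame("scene"),cv2.COLOR_RGB2BGR)
cv2.imwrite("pics/top2.png",T);cv2.imwrite("pics/scene2.png",S)
for b in [(336,237),(270,222),(207,209)]:
    b=dot(S,*b,6);print(np.round(b,2),at("scene",*b,.099).round(4))
print(manip.state()["contact_force"],manip.state()["tool_pos"])
E
```

```text
23.45 [0.4548 0.0619 0.2026] [ 0.77 -0.59  0.11]
[335.49 236.04] [0.5646 0.0606 0.099 ]
[269.66 221.89] [ 0.5547 -0.0639  0.099 ]
[206.56 208.47] [ 0.5452 -0.1886  0.099 ]
[ 1.55094321 -0.12805113  0.1026963 ] [0.45586822 0.06176388 0.20284169]
```

View pics/z15.png

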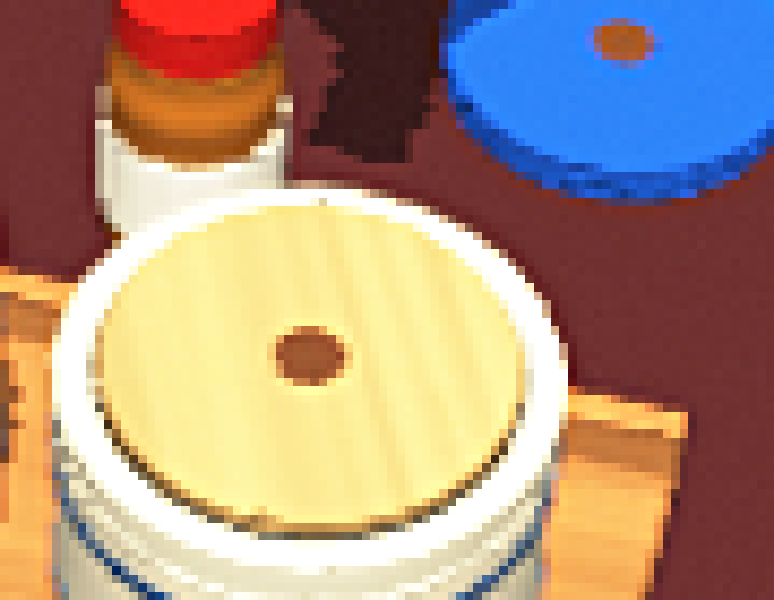

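View pics/scene2.png

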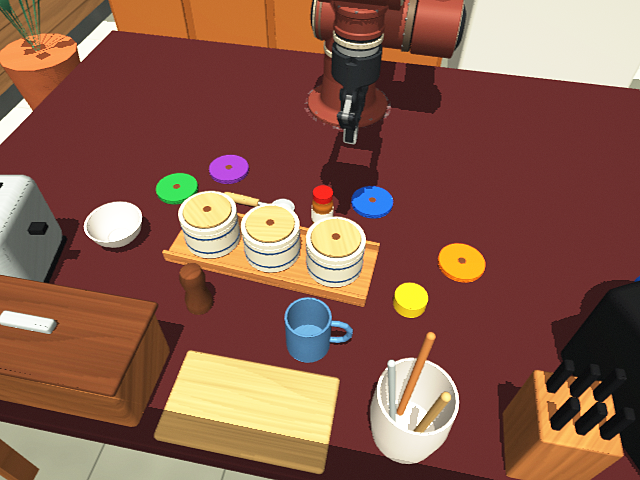

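```bash
python3 -c "
from plant import job
print(job.job_done())"
```

```text
the job is handed in; nothing more can be done
None
```

I pressed the lids left to right with the shut fingers. Lid 1 (left) was the one that rocked, and it is now home and looks level. I handed the job in at about 23.5 s; no verdict was reported.

- **Presses:** Lid 1 tipped under about 5 N on its left edge. Lids 2 and 3 stayed firm and looked level, each at about 5 N.
- **Seating:** I pressed lid 1 at its centre. It gave way and sank about 4 mm with 11–14 N read on the wrist. I then pressed to about 20 N, where it was stiff on its seal.
- **Last checks:** In the scene camera, lid 1's dot moved down 1.7 px, which is about 4.5 mm. Its position at 99 mm height now lines up with the other two lids, whose dots have not moved. The bystanders looked unmoved by eye, and the arm was clear with no contact force.
- **Disagreements:**
  - The shut fingertip sat about 26 mm behind the stated TCP, so I located the first contact by force and pictures.
  - Lid 1 sank at a wrist reading below the stated 15 N, with about 6–7 N of sideways force at the same time.

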